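# Clamp an instrument case in a rack-and-pinion work holder and lock the jaw

## Task

Clamp the aluminium case in the work holder: turn the three-spoke handwheel, stroke after stroke, so that the sliding jaw carries the case against the spring-backed pad and presses that pad in about half of its 14 mm travel; never drive the pad to the bottom, and never shove the jaw itself along by hand. Then swing the clamp lever on the sliding jaw clockwise (seen from above) to its stop to lock the jaw, and leave the things round about where they are.

Things in the scene. Friction and masses are not known exactly. Their poses are not given: they have to be found in the camera images.
- work_holder: Low grey work holder, a fixed 304 mm long bed on two feet, top of the bed 98 mm above the desk, bed 100 mm wide. Origin: centre of its underside on the desk; x points away from the robot, y along the bed to the left (towards the back jaw), z up. The sliding jaw stands on the right part of the bed and closes towards +y.
- wheel_centre (a point): Centre of the handwheel, on its axis in the plane of the spokes, 84 mm above the desk, 96 mm in front of the bed's centre line. Axes as the work holder: the wheel turns in this point's y-z plane. Hub radius 19 mm, 24 mm long; three steel spokes 120 degrees apart, 10 mm thick, each ending in a black ball grip of 24 mm diameter whose centre is 62 mm from the axis.
- handwheel (a joint): Turn of the handwheel (rad), growing anticlockwise as the robot sees it (the top goes left, the left side goes down). At 0 one spoke points straight up. Each rad closes the sliding jaw by 12 mm (rack and pinion). Needs 0.4 to 0.55 N m; stays where it is left.
- grip_a (a point): Centre of one of the three ball grips (the one that points straight up at handwheel = 0).
- sliding_jaw: Sliding jaw on the bed. Origin: on the bed's top, on its centre line, under the clamping face; axes as the work holder. The upright face is 90 mm wide and 38 mm high with its front plane at y = 0 here; behind it is a saddle 20 mm high reaching to y = -58 mm.
- pad_face (a point): Centre of the front of the spring-backed pad on the back jaw: a steel plate 90 mm wide, 34 mm high, standing parallel to the sliding jaw and facing it; moves with the pad. The back jaw is bolted down and does not move; where along the bed differs from job to job. Axes as the work holder.
- spring_pad (a joint): How far the pad is pressed back towards the back jaw (m), 0 untouched, 0.014 bottomed; the open slit between pad and back jaw is 14 mm minus this. The spring pushes with 2 N at the start and 0.7 N per mm.
- lever_axis (a point): On the upright axis of the clamp lever, on the sliding jaw, 146 mm above the desk, 40 mm behind the clamping face; moves with the jaw. Axes as the work holder.
- lever_end (a point): Centre of the 20 mm ball at the end of the black clamp lever, 66 mm from the lever's axis, 152 mm above the desk. The arm is 12 mm thick and about 146 to 152 mm above the desk; nothing but the jaw (top 136 mm above the desk) lies under it.
- clamp_lever (a joint): Turn of the clamp lever (rad), growing clockwise seen from above; 0 loose (the lever then points right, along the bed, 10 degrees to the far side), 1.25 at its stop, where it holds the jaw fast to the bed. Needs about 0.22 to 0.32 N m.
- alu_case: Closed aluminium instrument case, 100 x 70 x 40 mm (x, y, z), lying loose on the bed between sliding jaw and pad, about 0.35 kg; its 70 mm width is to be clamped. Origin: centre of its underside.
- label_roll: Bystander: roll of white labels lying flat, 121 mm diameter, 52 mm high; origin at the centre of its underside.
- component_box: Bystander: flat blue-grey assortment box, 98 x 128 x 35 mm; origin at the centre of its underside.
- small_jar: Bystander: small brown jar with a white lid, 45 mm diameter, 52 mm high; origin at the centre of its underside.

How it is judged:
By the outcome, as a careful person would: the job done as asked, in the order asked, and still so for the second after the job is handed in, with the robot touching nothing.
It also fails if it takes over 54 s, if anything falls off the work surface, if the arm or the gripper's body presses on something with over 40 N, if the wrist force passes 120 N, or if a joint passes its speed limit or range.

## Robot

A 7-joint arm with a two-finger parallel gripper is mounted at the origin on the work surface; the furniture and walls round the work are solid. World frame = base frame: x ahead of the robot, y to its left, z up, the work surface at z = 0. Lengths are in mm, angles in rad, forces in N, time in s.
With the tool pointing down it reaches from about 350 to 900 mm from the base axis. Payload 8.1 kg.
Tool frame: the origin (TCP) lies midway between the tips of the shut fingers; the grasp point (between the pads) lies manip.tcp_to_grasp behind it (manip.tcp_to_grasp is the distance from the TCP to the grasp point, in mm); z points along the fingers, y is the line along which they close (so a half turn about z gives the same grasp; the last joint's range is limited). The gripper opens to 92 mm and grips with 3 to 60 N. Pads are 19 mm wide; open, the fingers measure 130 mm over their backs; the gripper's body (75 mm by 190 mm) begins 47 mm behind the grasp point.
Start: joints at [-0.103, 0.434, 0.025, 1.573, -0.012, 1.134, -0.075], TCP at [625.013, -0.027, 226.742] pointing down, gripper open.
Joint ranges: [-2.62, 2.62], [-0.44, 2.09], [-1.27, 1.32], [0.08, 2.57], [-1.32, 4.46], [0.12, 2], [-2.74, 2.74]. Speed limits (rad/s): [2.22, 2.22, 3.01, 3.01, 3.14, 3.14, 3.14].

## Interface

Orientations are given as a unit quaternion [w, x, y, z].
In Python, from plant import manip gives the robot as it stands. The module is installed in compiled form; this text tells all that it offers.
- The arm moves only by the tool move_arm, never from a script. Its arguments are lists of equal length, an entry for each row: "claw": the opening, from 0 (shut) to 1 (fully open); "slide": the shift along the tool's x, y, z in mm, a list of three; "spin": the turn about the tool's z in degrees. In form: {"claw": [claw, ...], "slide": [[dx, dy, dz], ...], "spin": [spin, ...]}. A call has 1 to 8 rows; each row is the pose to reach, as a shift and turn from the pose commanded when the call began, along the tool's axes at that moment; what a row does not reach only later rows make up. A row lasts 1/10 s, in which the tool goes at most 50 mm and 8.59 degrees, less where a joint would pass 70% of its speed; a pose out of reach is approached as far as the arm can. A call with a gripper value outside its range is refused whole. The fingers move at their own pace and stop on an object; the grip force is fixed at half the most. Time passes only in rows, so rows that repeat a pose let the fingers close. It gives the time, the measured TCP pose, the force, the opening and the grip force at its end, in the units of the state.
- manip.get_state(): the state, without advancing time (a new reading comes with each control period).
- manip.grab_frame(name): name is "scene" or "side" or "wrist"; returns the picture (400x640x3 uint8, blue, green, red); there is no depth.
- manip.camera_params(name): a dict with "K" (3x3 intrinsics, pixels), "D" ([k1, k2, p1, p2, k3] as OpenCV has them; the pictures are not rectified), "eye" and "orientation" of the camera in the world. Camera axes: x right, y up, looking along -z (the intrinsics and any distortion apply to the point x, -y, -z); pixel columns grow to the right and rows downward; lengths in mm; the calibration is good to about 2 mm. A picture is of the moment at which its call begins: read the wrist's pose just before it. camera_params takes no time and is no camera call; for the wrist camera it gives the pose at the moment of the call.
- manip.job_done(): hands the job in; it is judged then, once.
Trained networks look in the newest picture that a camera, given by its name, has taken for a name from the list of things; names that differ only in an ending like _2 or _b are one class to them, and where a whole thing is asked for, a point or a joint stands for the part that bears it (a point fixed in the world has none). Each returns a list of dicts, best first, with "p" (0 to 1); they miss things now and then, are a little off and sometimes report something else, mostly with a low value. They report only what shows in the picture. A call takes as long as a camera call.
- manip.cut_out(name, camera): "region" (400x640 bool, what is visible of it) and "extent" ([centre column, centre row, width, height] in pixels, round what is visible of it).
The state is a dict: "clock": time; "qpos": joint angles; "qvel": joint speeds; "joint_torque": joint torques, N m; "tool_pos": TCP position; "orientation": TCP orientation; "contact_force": force on the tool from outside, world axes, zero at the start; "moment": the same for the moment, N m; "gripper_width": finger opening in mm; "finger_force": force on a finger pad.
Only numpy, scipy, OpenCV 4.12 (cv2) and the standard library are available. Lean on these libraries where they do the work, as an engineer would, in place of code of your own. Each camera call takes 0.05 s, during which the arm holds its last target. There are 200 camera calls.

## Working session

There is one attempt and no reset: what is moved stays moved. The work goes in short steps, Python scripts to look and compute and a tool call to move; the robot and the scene stay as the last step left them, time stands still between calls to the robot, and variables do not carry over. Pictures are saved under pics/ and viewed, at most 10 in all, crops included, and the job is handed in when it is done.

Besides the shell and the picture viewer there is one more tool, called after "Emit:" by a JSON object that holds its "fn" and its "kwargs", one argument or row to a line. move_arm: Moves the arm, as the interface text tells. Its arguments: {"type":"object","properties":{"claw":{"type":"array"},"slide":{"type":"array"},"spin":{"type":"array"}},"required":["claw","slide","spin"]}

```bash
mkdir -p pics; cat > h.py <<'E'
import numpy as np, cv2
from plant import manip
from scipy.spatial.transform import Rotation as R
def rot(q): return R.from_quat([q[1],q[2],q[3],q[0]]).as_matrix()
def ray(cam,uv):
    p=manip.camera_params(cam)
    u=cv2.undistortPoints(np.array([[uv]],float),np.array(p["K"]),np.array(p["D"]))[0,0]
    return np.array(p["eye"]),rot(p["orientation"])@np.array([u[0],-u[1],-1])
def atz(cam,uv,z):
    e,d=ray(cam,uv); return e+d*(z-e[2])/d[2]
def atx(cam,uv,x):
    e,d=ray(cam,uv); return e+d*(x-e[0])/d[0]
def proj(cam,P):
    p=manip.camera_params(cam)
    c=rot(p["orientation"]).T@(np.array(P,float)-np.array(p["eye"]))
    return cv2.projectPoints(np.array([[c[0],-c[1],-c[2]]]),np.zeros(3),np.zeros(3),np.array(p["K"]),np.array(p["D"]))[0][0,0]
def two(r1,r2):
    A=[];b=[]
    for e,d in (r1,r2):
        d=d/np.linalg.norm(d);M=np.eye(3)-np.outer(d,d);A.append(M);b.append(M@e)
    return np.linalg.lstsq(np.vstack(A),np.hstack(b),rcond=None)[0]
E
python3 - <<'E'
from h import *
s=manip.get_state();print(s["clock"],s["tool_pos"],s["orientation"],s["gripper_width"],manip.tcp_to_grasp)
for c in("scene","side","wrist"):
    cv2.imwrite(f"pics/{c}0.png",manip.grab_frame(c))
    p=manip.camera_params(c);print(c,np.round(p["eye"]),np.round(rot(p["orientation"]),2).tolist(),p["K"][0][0])
    for n in("work_holder","wheel_centre","grip_a","sliding_jaw","pad_face","lever_end","alu_case","label_roll","component_box","small_jar"):
        r=manip.cut_out(n,c)
        print(n,[(round(x["p"],2),np.round(x["extent"]).tolist()) for x in r[:4]])
print(manip.get_state()["clock"])
E
```

```text
0.0 [ 6.24475876e+02 -3.23133176e-02  2.25936679e+02] [-5.28651569e-04  7.07127440e-01  7.07085669e-01 -6.00585866e-04] 91.51570306014295 18.8
scene [  85. -565.  690.] [[0.8, 0.39, -0.46], [-0.61, 0.51, -0.61], [-0.0, 0.77, 0.64]] 384.77673809572946
work_holder [(0.64, [326.0, 189.0, 114.0, 99.0])]
wheel_centre [(0.57, [329.0, 190.0, 114.0, 100.0])]
grip_a [(0.96, [315.0, 199.0, 40.0, 51.0])]
sliding_jaw [(0.58, [342.0, 183.0, 63.0, 46.0])]
pad_face [(0.74, [300.0, 156.0, 26.0, 23.0])]
lever_end [(0.67, [359.0, 173.0, 30.0, 18.0])]
alu_case [(0.58, [316.0, 166.0, 46.0, 36.0])]
label_roll [(0.56, [213.0, 213.0, 51.0, 42.0])]
component_box [(0.76, [260.0, 232.0, 62.0, 50.0]), (0.22, [342.0, 181.0, 66.0, 42.0])]
small_jar [(0.74, [399.0, 271.0, 18.0, 28.0])]
side [135. 721. 814.] [[-0.91, 0.26, -0.31], [-0.4, -0.61, 0.68], [-0.01, 0.75, 0.66]] 488.7415690769159
work_holder [(0.81, [272.0, 224.0, 108.0, 150.0]), (0.45, [354.0, 257.0, 56.0, 58.0]), (0.3, [280.0, 176.0, 56.0, 58.0])]
wheel_centre [(0.61, [273.0, 220.0, 106.0, 149.0])]
grip_a [(0.8, [310.0, 214.0, 29.0, 56.0])]
sliding_jaw
[... 428 characters left out ...]
0, -0.0], [0.0, 0.96, 0.29], [0.0, -0.29, 0.96]] 320.2443075752539
work_holder [(0.97, [247.0, 139.0, 230.0, 274.0])]
wheel_centre [(0.82, [246.0, 140.0, 229.0, 280.0]), (0.71, [290.0, 232.0, 44.0, 86.0])]
grip_a [(0.79, [178.0, 169.0, 91.0, 123.0]), (0.23, [293.0, 233.0, 45.0, 85.0])]
sliding_jaw [(0.8, [275.0, 205.0, 151.0, 142.0])]
pad_face [(0.93, [224.0, 11.0, 101.0, 21.0]), (0.47, [248.0, 140.0, 228.0, 278.0])]
lever_end [(0.82, [290.0, 232.0, 43.0, 83.0])]
alu_case [(0.85, [248.0, 73.0, 152.0, 123.0])]
label_roll [(0.83, [43.0, 25.0, 86.0, 48.0])]
component_box [(0.59, [98.0, 107.0, 124.0, 126.0]), (0.42, [226.0, 11.0, 108.0, 21.0])]
small_jar [(0.88, [268.0, 331.0, 35.0, 27.0])]
1.65
```

View pics/wrist0.png

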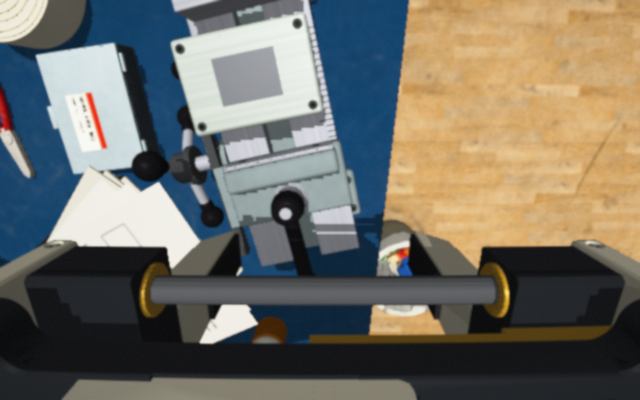

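```bash
python3 - <<'E'
import cv2
a=cv2.imread("pics/scene0.png")[120:300,180:430];b=cv2.imread("pics/side0.png")[130:340,200:410]
a=cv2.resize(a,(400*250//250,288));b=cv2.resize(b,(400,400))
c=cv2.copyMakeBorder(a,0,112,0,0,0)
cv2.imwrite("pics/two0.png",cv2.hconcat([c,b]))
E
```

```text
(no output)
```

View pics/two0.png

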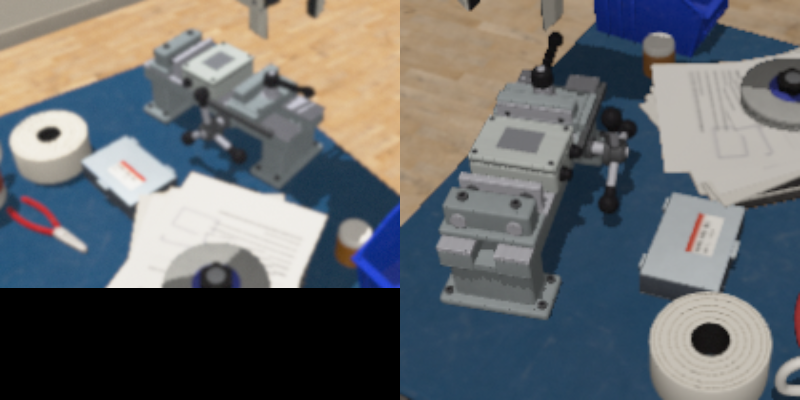

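```bash
python3 - <<'E'
import cv2
a=cv2.imread("pics/wrist0.png")[0:240,130:370]
a=cv2.resize(a,None,fx=2.5,fy=2.5,interpolation=cv2.INTER_CUBIC)
cv2.imwrite("pics/wz.png",a)
E
```

```text
(no output)
```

View pics/wz.png

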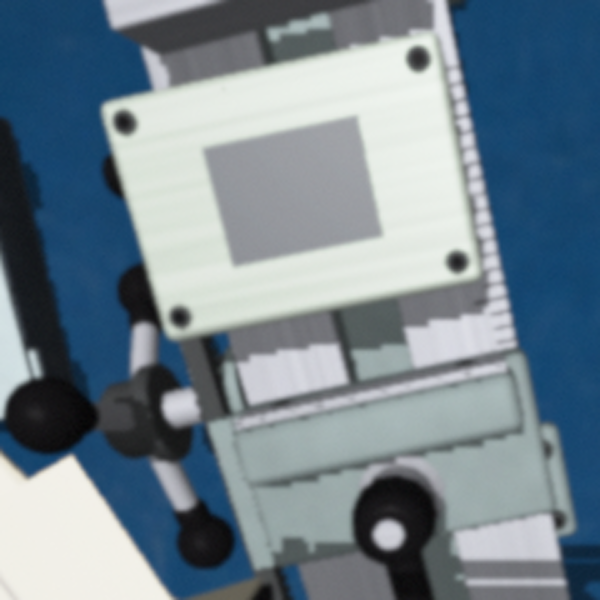

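```bash
python3 - <<'E'
from h import *
from scipy.optimize import least_squares
W=lambda a:np.array(a)/2.5+[130,0]
balls=[W((49,414)),W((140,292)),W((205,540))]
side=[(311,192),(309,236.6)]
cc=[W(p) for p in((103,105),(438,35),(480,275),(172,338))]
C=np.array([atz("wrist",c,138) for c in cc]);print("case",C.round(1).tolist(),C.mean(0))
d=C[1]-C[0]+C[2]-C[3];print("case yaw",np.degrees(np.arctan2(d[1],d[0])),[np.linalg.norm(C[i]-C[i-1]).round(1) for i in range(4)])
J=[atz("wrist",W(p),136) for p in((237,428),(508,368))];print("jaw",J,np.degrees(np.arctan2(*(J[1]-J[0])[[1,0]])),np.linalg.norm(J[1]-J[0]))
Pd=[atz("wrist",W(p),132) for p in((118,30),(220,2))];print("pad",Pd)
L=atz("wrist",W((395,510)),156);print("lever hub",L)
def B(q,k):
    x,y,yaw,t=q;a=t+k*2*np.pi/3
    s=62*np.sin(a);return [x-s*np.sin(yaw),y+s*np.cos(yaw),84+62*np.cos(a)]
def f(q):
    r=[proj("wrist",B(q,k))-balls[k] for k in range(3)]
    r+=[(proj("side",B(q,k))-side[k])*.7 for k in range(2)]
    return np.hstack(r)
s=least_squares(f,[500,40,.2,.2]);print(s.x,np.degrees(s.x[2:]),s.fun.round(1))
E
```

```text
case [[517.9, 117.4, 138.0], [613.4, 134.6, 138.0], [624.9, 70.0, 138.0], [530.8, 51.6, 138.0]] [571.73250086  93.40438854 138.        ]
case yaw 10.61036111635376 [np.float64(67.1), np.float64(97.1), np.float64(65.6), np.float64(95.9)]
jaw [array([547.67323692,  23.02334815, 136.        ]), array([633.51257794,  41.96184965, 136.        ])] 12.441696039969536 87.90369335690526
pad [array([521.94529819, 138.11082101, 132.        ]), array([551.79470902, 144.86226574, 132.        ])]
lever hub [599.38366584   2.29206739 156.        ]
[4.94141295e+02 1.61288160e+01 2.33203910e-01 2.14868096e-01] [13.3615998  12.31103508] [-1.8  0.6  1.3 -0.4  0.7 -0.2 -0.9 -0.3 -0.4 -0.1]
```

Emit:
{"fn": "move_arm", "kwargs": {
  "claw": [0.42,0.42,0.42,0.42,0.42,0.42],
  "slide": [
    [10,-44,10],
    [20,-88,20],
    [29,-133,40],
    [29,-133,50],
    [29,-133,50],
    [29,-133,50]
  ],
  "spin": [-6,-12.5,-12.5,-12.5,-12.5,-12.5]
}}

```text
clock: 2.25
tool_pos: [493.5, 28.9, 177.5]
orientation: [0.001, 0.626, 0.78, 0.001]
contact_force: [-0.1, -0.6, 0.1]
gripper_width: 48.5
finger_force: 0.0
```

```bash
python3 - <<'E'
from h import *
s=manip.get_state();print(s["clock"],s["tool_pos"],rot(s["orientation"]).round(3).tolist(),s["gripper_width"],s["contact_force"])
p=manip.camera_params("wrist");f=manip.grab_frame("wrist")
cv2.imwrite("pics/w1.png",f)
print(proj("wrist",[491.3,29,144.6]),proj("wrist",s["tool_pos"]))
for a in (12.3,132.3,-107.7):
    a=np.radians(a);S=62*np.sin(a);print(proj("wrist",[494.1-S*.216,16.1+S*.976,84+62*np.cos(a)]).round(1))
E
```

```text
2.25 [493.4703447   28.94959798 177.47503071] [[-0.216, 0.976, 0.002], [0.976, 0.216, 0.0], [-0.0, 0.002, -1.0]] 48.53436719953524 [-0.13781546 -0.63660008  0.10771954]
[317.95575692 224.72601669] [320.89194493 248.59671169]
[317.9 224.7]
[319.5 149.2]
[319.7 264. ]
```

View pics/w1.png

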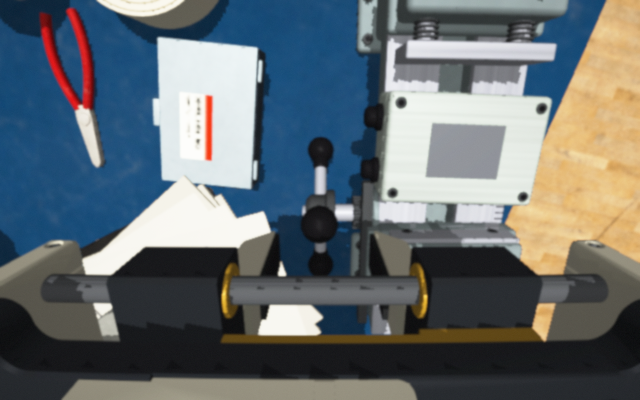

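Emit:
{"fn": "move_arm", "kwargs": {
  "claw": [0.42,0.42,0.42,0.42,0,0,0,0],
  "slide": [
    [0,0,14],
    [0,0,28],
    [0,0,40],
    [0,0,40],
    [0,0,40],
    [0,0,40],
    [0,0,40],
    [0,0,40]
  ],
  "spin": [0,0,0,0,0,0,0,0]
}}

```text
clock: 3.1
tool_pos: [490.4, 28.5, 137.0]
orientation: [-0.001, 0.626, 0.78, -0.001]
contact_force: [-7.1, -1.2, 6.0]
gripper_width: 21.8
finger_force: 30.0
```

Emit:
{"fn": "move_arm", "kwargs": {
  "claw": [0.38,0.38,0.38,0.38,0,0,0,0],
  "slide": [
    [0,0,0],
    [0,0,4],
    [0,0,8],
    [0,0,8],
    [0,0,8],
    [0,0,8],
    [0,0,8],
    [0,0,8]
  ],
  "spin": [0,0,0,0,0,0,0,0]
}}

```text
clock: 3.9
tool_pos: [490.3, 28.6, 128.5]
orientation: [-0.001, 0.626, 0.78, -0.001]
contact_force: [-5.7, -0.3, 4.6]
gripper_width: 22.2
finger_force: 30.0
```

Emit:
{"fn": "move_arm", "kwargs": {
  "claw": [0,0,0,0,0,0,0],
  "slide": [
    [8,0,2.3],
    [17.8,0,6.9],
    [26.6,0,13.1],
    [34.3,0,20.7],
    [40.5,0,29.6],
    [40.5,0,29.6],
    [40.5,0,29.6]
  ],
  "spin": [0,0,0,0,0,0,0]
}}

```text
clock: 4.6
tool_pos: [481.5, 68.9, 98.5]
orientation: [-0.001, 0.626, 0.78, -0.001]
contact_force: [-4.9, 3.3, -4.0]
gripper_width: 22.1
finger_force: 30.0
```

Emit:
{"fn": "move_arm", "kwargs": {
  "claw": [0,0,0,0.36,0.36,0.36,0.38,0.38],
  "slide": [
    [2.5,0,4.8],
    [4.6,0,9.8],
    [4.6,0,9.8],
    [4.6,0,9.8],
    [4.6,0,9.8],
    [4.6,0,-20],
    [4.6,0,-50],
    [4.6,0,-60]
  ],
  "spin": [0,0,0,0,0,0,0,0]
}}

```text
clock: 5.4
tool_pos: [484.5, 73.2, 162.2]
orientation: [0.002, 0.626, 0.78, 0.002]
contact_force: [-0.3, 0.5, 0.4]
gripper_width: 34.7
finger_force: 0.0
```

```bash
cat > look.py <<'E'
from h import *
import sys
s=manip.get_state();print(s["clock"],s["tool_pos"],s["gripper_width"],s["contact_force"])
f=manip.grab_frame("wrist");cv2.imwrite("pics/%s.png"%sys.argv[1],f)
t0=float(sys.argv[2])
for a in (t0,t0+120,t0-120):
    a=np.radians(a);S=62*np.sin(a);print(proj("wrist",[494.1-S*.216,16.1+S*.976,84+62*np.cos(a)]).round(1))
E
python3 look.py w2 70
```

```text
5.4 [484.52794469  73.19063571 162.1682606 ] 34.74083008222163 [-0.28082502  0.45795056  0.38128312]
[317.4 212.2]
[318.9 248.4]
[317.9 351.9]
```

View pics/w2.png

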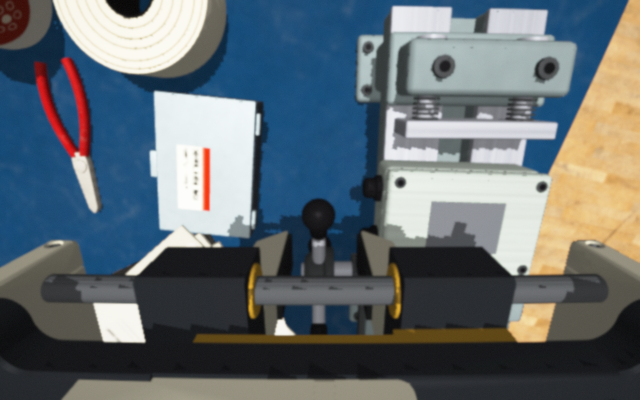

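Emit:
{"fn": "move_arm", "kwargs": {
  "claw": [0.38,0.38,0.38,0.38,0.38,0.38,0,0],
  "slide": [
    [-35,0,0],
    [-75,0,0],
    [-106,0,10],
    [-106,0,30],
    [-106,0,48],
    [-106,0,48],
    [-106,0,48],
    [-106,0,48]
  ],
  "spin": [0,0,0,0,0,0,0,0]
}}

```text
clock: 6.25
tool_pos: [503.5, -30.8, 111.1]
orientation: [-0.001, 0.626, 0.78, -0.001]
contact_force: [-12.6, -3.0, 4.2]
gripper_width: 23.2
finger_force: 6.0
```

```bash
python3 look.py w3 70; python3 - <<'E'
from h import *
# old w2 pose: derive pad/case with fixed geometry of that view
E
```

```text
6.25 [503.51459085 -30.77651568 111.10452841] 23.231253756648993 [-12.58890677  -3.02144659   4.20229377]
[323.9  36. ]
[324.3 153.7]
[323.7 259.7]
```

Emit:
{"fn": "move_arm", "kwargs": {
  "claw": [0,0,0,0,0,0,0,0],
  "slide": [
    [8.3,-1.5,-8.5],
    [19.1,-1.5,-15.7],
    [31.1,-1.5,-20.6],
    [43.9,-1.5,-22.8],
    [56.8,-1.5,-22.4],
    [69.4,-1.5,-19.3],
    [81,-1.5,-13.6],
    [91.2,-1.5,-5.6]
  ],
  "spin": [0,0,0,0,0,0,0,0]
}}

```text
clock: 7.1
tool_pos: [483.4, 61.4, 120.0]
orientation: [-0.0, 0.625, 0.78, 0.001]
contact_force: [-13.2, 7.3, 27.9]
gripper_width: 19.2
finger_force: 30.0
```

Emit:
{"fn": "move_arm", "kwargs": {
  "claw": [0,0,0,0.36,0.36,0.36,0.38,0.38],
  "slide": [
    [8.4,0,9.9],
    [14.9,0,22.4],
    [14.9,0,22.4],
    [14.9,0,22.4],
    [14.9,0,22.4],
    [14.9,0,-10],
    [14.9,0,-40],
    [14.9,0,-48]
  ],
  "spin": [0,0,0,0,0,0,0,0]
}}

```text
clock: 7.9
tool_pos: [482.9, 74.6, 169.1]
orientation: [0.002, 0.626, 0.78, 0.003]
contact_force: [0.0, 0.3, -0.0]
gripper_width: 34.9
finger_force: 0.0
```

```bash
python3 look.py w4 69
```

```text
7.9 [482.87014061  74.56595868 169.09117123] 34.92332818354118 [ 0.0387865   0.30017129 -0.00569964]
[319.5 212.2]
[320.2 246. ]
[319.8 347.3]
```

View pics/w4.png

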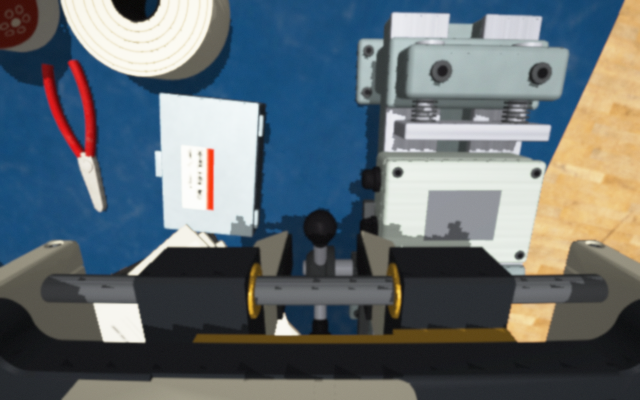

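```bash
python3 - <<'E'
from h import *
def ang(v):
    g=np.radians(np.arange(0,90,.5));r=[proj("wrist",[494.1-62*np.sin(a)*.216,16.1+62*np.sin(a)*.976,84+62*np.cos(a)])[1] for a in g]
    return np.degrees(g[np.argmin(abs(np.array(r)-v))])
print(ang(227))
hy=lambda P:-.216*P[0]+.976*P[1]
for n,uv,z in(("padtop front",(475,138),132),("case back top",(465,154),138),("case front top",(450,268),138),("backjaw front",(480,100),132)):print(n,hy(atz("wrist",uv,z)))
for n in("pad_face","alu_case","sliding_jaw"):print(n,[(round(x["p"],2),np.round(x["extent"]).tolist()) for x in manip.cut_out(n,"wrist")[:2]])
E
```

```text
56.0
padtop front 23.78634908939459
case back top 14.97990127436168
case front top -61.305301716780974
backjaw front 46.0159220707348
pad_face [(0.7, [469.0, 121.0, 158.0, 43.0]), (0.51, [437.0, 173.0, 267.0, 321.0])]
alu_case [(0.77, [454.0, 206.0, 180.0, 111.0]), (0.19, [438.0, 266.0, 170.0, 133.0])]
sliding_jaw [(0.9, [438.0, 268.0, 172.0, 134.0]), (0.39, [454.0, 208.0, 184.0, 109.0])]
```

Emit:
{"fn": "move_arm", "kwargs": {
  "claw": [0.38,0.38,0.38,0,0,0,0,0],
  "slide": [
    [-8,-2.5,25],
    [-8,-2.5,50],
    [-8,-2.5,61],
    [-8,-2.5,61],
    [-8,-2.5,61],
    [-8,-2.5,61],
    [-4,-2.5,68],
    [-0.4,-2.5,76.5]
  ],
  "spin": [0,0,0,0,0,0,0,0]
}}

```text
clock: 8.9
tool_pos: [480.9, 72.3, 90.1]
orientation: [0.002, 0.626, 0.78, 0.002]
contact_force: [2.3, -3.6, 8.9]
gripper_width: 22.0
finger_force: 30.0
```

Emit:
{"fn": "move_arm", "kwargs": {
  "claw": [0,0.36,0.36,0.36,0.38,0.38,0.38],
  "slide": [
    [0,0,0],
    [0,0,0],
    [0,0,0],
    [0,0,-30],
    [0,0,-60],
    [0,0,-76],
    [0,0,-76]
  ],
  "spin": [0,0,0,0,0,0,0]
}}

```text
clock: 9.6
tool_pos: [479.6, 72.3, 166.7]
orientation: [0.001, 0.626, 0.78, 0.002]
contact_force: [0.1, -0.1, 0.8]
gripper_width: 34.8
finger_force: 0.0
```

```bash
python3 look.py w5 72; python3 - <<'E'
from h import *
for n in ("grip_a","wheel_centre"):
    print([(round(x["p"],2),np.round(x["extent"]).tolist()) for x in manip.cut_out(n,"wrist")[:4]])
f=cv2.imread("pics/w5.png");g=f.max(2)[170:245,295:345]<45
n,l,st,c=cv2.connectedComponentsWithStats(g.astype(np.uint8));print(st[1:].tolist(),c[1:].round(1).tolist())
cv2.imwrite("pics/w5z.png",cv2.resize(f[90:290,280:580],None,fx=2.6,fy=2.6,interpolation=cv2.INTER_CUBIC))
E
```

```text
9.6 [479.59500877  72.33965298 166.73560723] 34.83892035273114 [ 0.1326959  -0.1120726   0.82828407]
[325.9 209.1]
[325.2 249.3]
[325.8 349.3]
[(0.9, [331.0, 265.0, 50.0, 143.0])]
[(0.87, [444.0, 173.0, 272.0, 326.0]), (0.33, [461.0, 203.0, 185.0, 113.0])]
[[15, 24, 31, 40, 885], [19, 70, 4, 5, 16], [38, 71, 3, 4, 8]] [[30.1, 42.2], [20.8, 72.3], [38.6, 72.9]]
```

View pics/w5z.png

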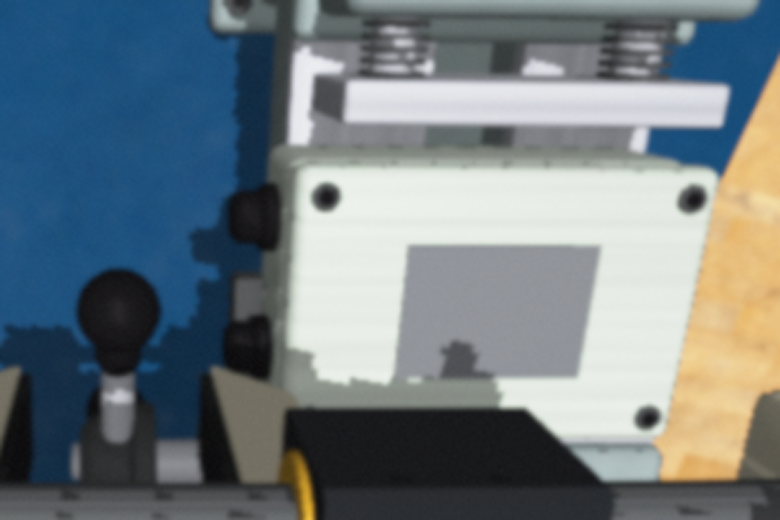

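```bash
python3 - <<'E'
from h import *
Z=lambda a:(280+a[0]/2.6,90+a[1]/2.6)
hy=lambda P:-.216*P[0]+.976*P[1]
for n,uv,z in(("pad front",(530,126),132),("pad back",(530,82),132),("pad lowfront corner",(345,126),132),("case back",(500,163),138),("case front",(600,437),138),("backjaw",(530,18),132)):print(n,hy(atz("wrist",Z(uv),z)))
E
```

```text
pad front 22.656177270344543
pad back 32.42872091621254
pad lowfront corner 22.43204591102517
case back 15.157562198985715
case front -52.713040940413876
backjaw 46.16869054540264
```

Emit:
{"fn": "move_arm", "kwargs": {
  "claw": [0.38,0.38,0.38,0.38,0.38,0.38,0,0],
  "slide": [
    [-40,1,0],
    [-75,1,0],
    [-104,1,10],
    [-104,1,35],
    [-104,1,54],
    [-104,1,54],
    [-104,1,54],
    [-104,1,54]
  ],
  "spin": [0,0,0,0,0,0,0,0]
}}

```text
clock: 10.55
tool_pos: [502.6, -29.1, 110.9]
orientation: [0.0, 0.626, 0.78, 0.0]
contact_force: [10.0, 3.4, -8.9]
gripper_width: 23.5
finger_force: 5.9
```

Emit:
{"fn": "move_arm", "kwargs": {
  "claw": [0,0,0,0,0,0,0,0],
  "slide": [
    [0,-0.7,0],
    [6.2,-0.7,-6],
    [13.2,-0.7,-11.1],
    [20.8,-0.7,-15.2],
    [29,-0.7,-18.1],
    [37.4,-0.7,-19.9],
    [46.1,-0.7,-20.5],
    [51.5,-0.7,-20.3]
  ],
  "spin": [0,0,0,0,0,0,0,0]
}}

```text
clock: 11.35
tool_pos: [492.5, 18.9, 132.7]
orientation: [0.003, 0.627, 0.779, 0.001]
contact_force: [2.2, -8.9, 10.4]
gripper_width: 22.2
finger_force: 30.0
```

```bash
python3 look.py w6 5; python3 - <<'E'
import cv2
f=cv2.imread("pics/w6.png")
cv2.imwrite("pics/w6z.png",cv2.resize(f[0:200,300:600],None,fx=2.6,fy=2.6,interpolation=cv2.INTER_CUBIC))
E
```

```text
11.35 [492.45703276  18.86607212 132.74523631] 22.20910819050382 [ 2.16715626 -8.91523154 10.44355461]
[323.6 258.1]
[323.1 141.4]
[323.3 273.9]
```

View pics/w6z.png

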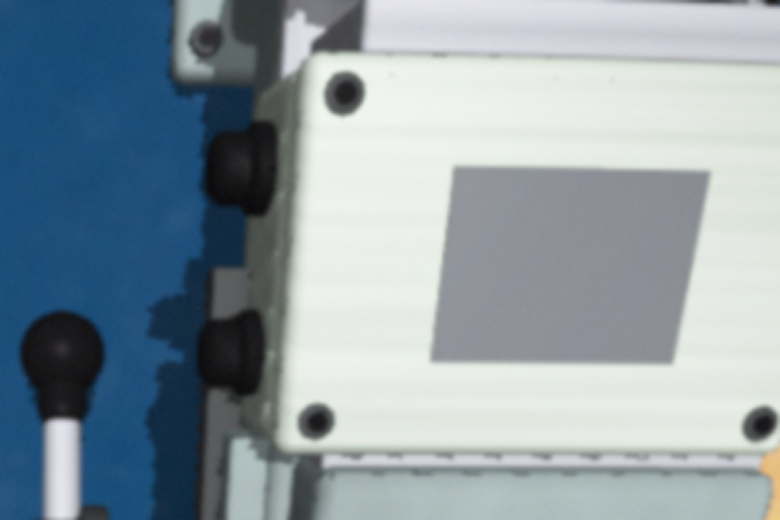

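```bash
python3 - <<'E'
from h import *
Z=lambda a:(300+a[0]/2.6,a[1]/2.6)
hy=lambda P:-.216*P[0]+.976*P[1]
for n,uv,z in(("pad front",(530,57),132),("pad back",(500,0),132),("case back",(530,57),138),("case front",(530,450),138)):print(n,hy(atz("wrist",Z(uv),z)))
g=np.arange(95,140,.5);v=[]
for a in np.radians(g): v.append(proj("wrist",[494.1-62*np.sin(a)*.216,16.1+62*np.sin(a)*.976,84+62*np.cos(a)])[1])
print(g[np.argmin(abs(np.array(v)-135.8))],v[0],v[-1])
print(manip.get_state()["tool_pos"],proj("wrist",[494.1-.216*0,16.1,84]))
for c in("side",):
    f=manip.grab_frame(c);cv2.imwrite("pics/s6.png",f)
    print([(x["p"],x["extent"]) for x in manip.cut_out("pad_face",c)][:2])
E
```

```text
pad front 24.645760331409477
pad back 33.42622208788045
case back 23.38030590457923
case front -43.83139336996794
115.5 130.52774494397505 152.73331428923942
[492.26160395  19.73313239 132.7363424 ] [323.29608307 222.14786573]
[(0.64, [253.4, 230.4, 45.0, 19.9]), (0.57, [269.8, 175.3, 22.3, 29.8])]
```

Emit:
{"fn": "move_arm", "kwargs": {
  "claw": [0,0,0,0,0],
  "slide": [
    [5.4,0,0.7],
    [10.6,0,2],
    [15.8,0,3.6],
    [20.8,0,5.6],
    [20.8,0,5.6]
  ],
  "spin": [0,0,0,0,0]
}}

```text
clock: 12.0
tool_pos: [487.6, 41.3, 127.8]
orientation: [0.002, 0.626, 0.78, 0.002]
contact_force: [-3.4, -0.7, 18.7]
gripper_width: 22.0
finger_force: 30.0
```

Emit:
{"fn": "move_arm", "kwargs": {
  "claw": [0,0.38,0.38,0.38,0.38,0.38,0.38,0.38],
  "slide": [
    [0,0,0],
    [0,0,0],
    [0,0,0],
    [0,0,-30],
    [30,0,-50],
    [60,0,-60],
    [60,0,-60],
    [60,0,-60]
  ],
  "spin": [0,0,0,0,0,0,0,0]
}}

```text
clock: 12.8
tool_pos: [472.4, 100.0, 185.2]
orientation: [0.0, 0.625, 0.78, 0.0]
contact_force: [1.0, 0.2, -1.2]
gripper_width: 35.0
finger_force: 0.0
```

```bash
python3 look.py w7 25; python3 - <<'E'
import cv2
f=cv2.imread("pics/w7.png")
cv2.imwrite("pics/w7z.png",cv2.resize(f[90:290,280:580],None,fx=2.6,fy=2.6,interpolation=cv2.INTER_CUBIC))
E
```

```text
12.8 [472.43913141  99.96440343 185.20011058] 34.957390117848384 [ 0.95054791  0.19507792 -1.23062895]
[326.8 295.2]
[326.  226.9]
[326.  334.7]
```

View pics/w7z.png

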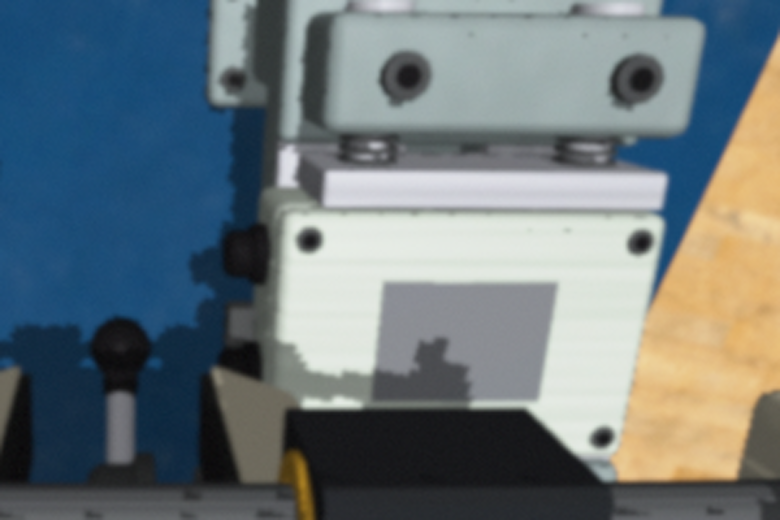

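```bash
python3 - <<'E'
from h import *
Z=lambda a:(280+a[0]/2.6,90+a[1]/2.6)
hy=lambda P:-.216*P[0]+.976*P[1]
for n,uv,z in(("pad front",(500,208),132),("pad back",(490,172),132),("case back",(500,211),138),("case front",(500,457),138),("backjaw top",(480,136),142),("backjaw@132",(480,136),132),("backjaw@134",(480,143),132)):print(n,hy(atz("wrist",Z(uv),z)).round(1))
g=np.arange(105,165,.5);v=[]
for a in np.radians(g): v.append(proj("wrist",[494.1-62*np.sin(a)*.216,16.1+62*np.sin(a)*.976,84+62*np.cos(a)])[1])
print(g[np.argmin(abs(np.array(v)-(90+348/2.6)))])
E
```

```text
pad front 26.8
pad back 36.1
case back 27.3
case front -42.2
backjaw top 46.6
backjaw@132 45.3
backjaw@134 43.5
139.0
```

Emit:
{"fn": "move_arm", "kwargs": {
  "claw": [0.38,0.38,0.38,0.38],
  "slide": [
    [-18,30,0],
    [-35,50,10],
    [-35,50,10],
    [-35,50,10]
  ],
  "spin": [0,0,0,0]
}}

```text
clock: 13.25
tool_pos: [528.5, 74.7, 173.9]
orientation: [-0.001, 0.627, 0.779, -0.001]
contact_force: [0.3, 0.5, -0.3]
gripper_width: 34.8
finger_force: 0.0
```

```bash
python3 look.py w8 25; python3 - <<'E'
from h import *
ux=np.array([.976,.216]);uy=np.array([-.216,.976])
def P(x,y,z): p=x*ux+y*uy; return [p[0],p[1],z]
g=cv2.cvtColor(cv2.imread("pics/w8.png"),cv2.COLOR_BGR2GRAY).astype(int)
for x in (550,575,582,589,615):
    print("x",x)
    row=[]
    for y in np.arange(20,56,1):
        u,v=proj("wrist",P(x,y,132)); row.append((int(y),int(g[int(round(v)),int(round(u))]) if 0<=v<400 and 0<=u<640 else -1))
    print(row)
E
```

```text
13.25 [528.50756303  74.70251493 173.94180611] 34.775514036609316 [ 0.28382905  0.47092086 -0.28488562]
[253.1 259. ]
[275.8 197.8]
[273.6 311.7]
x 550
[(20, 239), (21, 239), (22, 237), (23, 237), (24, 238), (25, 239), (26, 233), (27, 215), (28, 185), (29, 180), (30, 220), (31, 220), (32, 219), (33, 221), (34, 224), (35, 230), (36, 235), (37, 234), (38, 219), (39, 135), (40, 139), (41, 117), (42, 94), (43, 119), (44, 116), (45, 89), (46, 98), (47, 94), (48, 79), (49, 115), (50, 145), (51, 157), (52, 176), (53, 176), (54, 178), (55, 180)]
x 575
[(20, 236), (21, 236), (22, 235), (23, 233), (24, 234), (25, 235), (26, 231), (27, 225), (28, 177), (29, 182), (30, 216), (31, 216), (32, 210), (33, 211), (34, 216), (35, 226), (36, 231), (37, 226), (38, 200), (39, 116), (40, 95), (41, 88), (42, 80), (43, 93), (44, 101), (45, 99), (46, 94), (47, 65), (48, 82), (49, 116), (50, 127), (51, 152), (52, 170), (53, 173), (54, 173), (55, 173)]
x 582
[(20, 235), (21, 235), (22, 234), (23, 232), (24, 233), (25, 234), (26, 230), (27, 223), (28, 176), (29, 183), (30, 207), (31, 215), (32, 209), (33, 210), 
[... 323 characters left out ...]
22), (28, 173), (29, 185), (30, 208), (31, 215), (32, 209), (33, 210), (34, 213), (35, 223), (36, 228), (37, 228), (38, 192), (39, 132), (40, 118), (41, 102), (42, 82), (43, 92), (44, 98), (45, 99), (46, 91), (47, 63), (48, 84), (49, 118), (50, 129), (51, 153), (52, 170), (53, 171), (54, 171), (55, 172)]
x 615
[(20, 230), (21, 231), (22, 229), (23, 228), (24, 227), (25, 229), (26, 227), (27, 215), (28, 163), (29, 190), (30, 208), (31, 211), (32, 205), (33, 204), (34, 211), (35, 218), (36, 220), (37, 220), (38, 173), (39, 107), (40, 110), (41, 87), (42, 77), (43, 88), (44, 83), (45, 75), (46, 81), (47, 58), (48, 73), (49, 109), (50, 134), (51, 155), (52, 167), (53, 167), (54, 168), (55, 167)]
```

Emit:
{"fn": "move_arm", "kwargs": {
  "claw": [0.38,0.38,0.38,0.38,0.38,0,0,0],
  "slide": [
    [-12,-25,0],
    [-25,-50,0],
    [-25,-50,20],
    [-25,-50,50],
    [-25,-50,50],
    [-25,-50,50],
    [-25,-50,50],
    [-25,-50,50]
  ],
  "spin": [0,0,0,0,0,0,0,0]
}}

```text
clock: 14.1
tool_pos: [487.4, 41.7, 126.3]
orientation: [0.001, 0.626, 0.78, 0.002]
contact_force: [4.7, 1.0, -6.0]
gripper_width: 21.6
finger_force: 30.0
```

Emit:
{"fn": "move_arm", "kwargs": {
  "claw": [0,0,0,0,0],
  "slide": [
    [0,0,0],
    [3.6,0,1.7],
    [6.6,0,3.4],
    [8.5,0,4.8],
    [8.5,0,4.8]
  ],
  "spin": [0,0,0,0,0]
}}

```text
clock: 14.6
tool_pos: [485.8, 49.6, 122.7]
orientation: [0.002, 0.626, 0.78, 0.002]
contact_force: [-1.4, -0.6, 14.3]
gripper_width: 21.8
finger_force: 30.0
```

Emit:
{"fn": "move_arm", "kwargs": {
  "claw": [0.38,0.38,0.38,0.38,0.38,0.38,0.38],
  "slide": [
    [0,0,0],
    [0,0,0],
    [0,0,-30],
    [0,0,-55],
    [16,50,-55],
    [16,50,-55],
    [16,50,-55]
  ],
  "spin": [0,0,0,0,0,0,0]
}}

```text
clock: 15.3
tool_pos: [529.4, 76.5, 175.0]
orientation: [-0.0, 0.625, 0.78, -0.0]
contact_force: [-0.5, -0.8, -0.7]
gripper_width: 34.8
finger_force: 0.0
```

```bash
python3 look.py w9 34; python3 - <<'E'
from h import *
ux=np.array([.976,.216]);uy=np.array([-.216,.976])
def P(x,y,z): p=x*ux+y*uy; return [p[0],p[1],z]
g=cv2.cvtColor(cv2.imread("pics/w9.png"),cv2.COLOR_BGR2GRAY).astype(int)
for x in (575,582,615):
    row=[]
    for y in np.arange(24,56,1):
        u,v=proj("wrist",P(x,y,132)); row.append((int(y),int(g[int(round(v)),int(round(u))]) if 0<=v<400 and 0<=u<640 else -1))
    print(row)
E
```

```text
15.3 [529.36880422  76.54928018 174.95602185] 34.82090840311602 [-0.46948041 -0.82081946 -0.71615706]
[253.4 244.2]
[276.6 204.3]
[271.5 318.5]
[(24, 234), (25, 235), (26, 233), (27, 223), (28, 173), (29, 155), (30, 209), (31, 214), (32, 212), (33, 209), (34, 216), (35, 226), (36, 229), (37, 232), (38, 192), (39, 98), (40, 81), (41, 85), (42, 97), (43, 100), (44, 100), (45, 80), (46, 70), (47, 105), (48, 119), (49, 144), (50, 166), (51, 172), (52, 172), (53, 172), (54, 174), (55, 173)]
[(24, 233), (25, 234), (26, 232), (27, 222), (28, 170), (29, 157), (30, 210), (31, 214), (32, 212), (33, 208), (34, 215), (35, 225), (36, 228), (37, 229), (38, 180), (39, 118), (40, 67), (41, 87), (42, 96), (43, 98), (44, 98), (45, 79), (46, 71), (47, 88), (48, 119), (49, 146), (50, 166), (51, 170), (52, 170), (53, 169), (54, 171), (55, 172)]
[(24, 227), (25, 229), (26, 226), (27, 209), (28, 188), (29, 176), (30, 209), (31, 211), (32, 205), (33, 204), (34, 209), (35, 216), (36, 220), (37, 216), (38, 197), (39, 119), (40, 79), (41, 83), (42, 91), (43, 95), (44, 91), (45, 79), (46, 68), (47, 103), (48, 129), (49, 151), (50, 161), (51, 167), (52, 167), (53, 169), (54, 170), (55, 149)]
```

```bash
python3 - <<'E'
from h import *
ux=np.array([.976,.216]);uy=np.array([-.216,.976])
def P(x,y,z): p=x*ux+y*uy; return [p[0],p[1],z]
u,v=proj("wrist",P(585,42,132));print(u,v)
f=cv2.imread("pics/w9.png");u0,v0=int(u)-100,max(0,int(v)-45)
print(u0,v0);cv2.imwrite("pics/w9z.png",cv2.resize(f[v0:v0+100,u0:u0+133],None,fx=6,fy=6,interpolation=cv2.INTER_CUBIC))
E
```

```text
410.0829340425472 91.36959835975111
310 46
```

View pics/w9z.png

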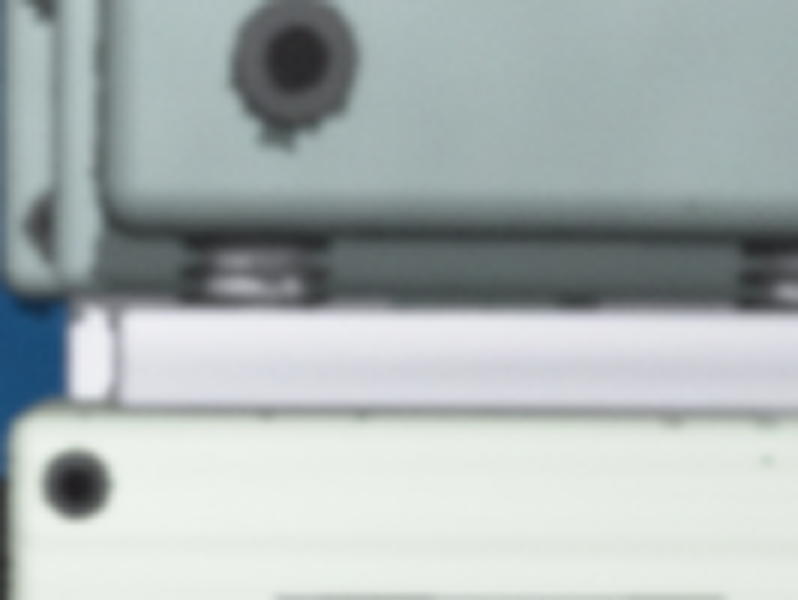

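```bash
python3 - <<'E'
from h import *
ux=np.array([.976,.216]);uy=np.array([-.216,.976])
def P(x,y,z): p=x*ux+y*uy; return [p[0],p[1],z]
print(P(583,-81.5,0),P(594.5,-146.5,0))
for c in("scene","side"):
    f=manip.grab_frame(c);cv2.imwrite(f"pics/{c}9.png",f)
    print(c,"axis",proj(c,P(583,-81.5,152)).round(1),"end",proj(c,P(594.5,-146.5,152)).round(1))
    r=manip.cut_out("lever_end",c)
    for x in r[:2]:
        m=x["region"];ys,xs=np.nonzero(m);dk=f.max(2)<60;print(x["p"],np.round(x["extent"],1))
        if c=="scene": i=xs>xs.max()-6
        else: i=ys<ys.min()+6
        print("tip",xs[i].mean(),ys[i].mean())
E
```

```text
[np.float64(586.6120000000001), np.float64(46.384), 0] [np.float64(611.876), np.float64(-14.572000000000003), 0]
scene axis [333.2 158.7] end [357.2 166.5]
0.69 [343.  165.2  30.   15.7]
tip 355.15384615384613 169.28205128205127
0.46 [260.1 231.6  61.9  48.7]
tip 287.078125 231.65625
side axis [265.6 182.4] end [269.1 163.5]
0.55 [270.8 175.7  22.4  33.2]
tip 277.3076923076923 162.0
```

```bash
python3 - <<'E'
from h import *
def tri(a,b):
    p=two(ray("scene",a),ray("side",b));print(p.round(1),"h:",(.976*p[0]+.216*p[1]).round(1),(-.216*p[0]+.976*p[1]).round(1))
tri((355.2,169.3),(277.3,162.0))
for c,(x0,x1,y0,y1) in(("scene",(322,366,152,180)),("side",(254,290,152,198))):
    f=cv2.imread(f"pics/{c}9.png");g=f.max(2)[y0:y1,x0:x1]
    print(c)
    for r in range(g.shape[0]): print(y0+r,"".join("#" if v<45 else "+" if v<80 else "." for v in g[r]))
E
```

```text
[596.4 -23.8 155. ] h: 577.0 -152.1
scene
152 ............................................
153 ............................................
154 ............................................
155 ............................................
156 ............................................
157 .......+....................................
158 .......++....++.............................
159 ......+++++++++.............................
160 ......++######++............................
161 ......+########++...........................
162 ......+#########++++........................
163 ......+############+++......................
164 ......+##############+++....................
165 ......+++####+++++######+++.................
166 ........++++++...+++#######+................
167 ....................++++#####++++++.........
168 ......................++++########+.........
169 ........................++++++####+.........
170 .............................++###+.........
171 ..............................++#+..........
172 ...............................+++..........
173 .........................
[... 1504 characters left out ...]
...
181 .........#+.......####++............
182 ........+#+.......+###+.............
183 ........##+.......+###+.............
184 ..+....+##+.......+###+.............
185 ..+....+###........###+.............
186 .......+###+.......###+.............
187 .......+####+......###+.............
188 .......+#####+.....##++.............
189 .......+######+....##+..............
190 ........+#######...++++++...........
191 .........++####++..++.++............
192 ....................+...............
193 ....++..............................
194 ....................................
195 ......................+++...........
196 ......................+......+++....
197 ....................................
```

Emit:
{"fn": "move_arm", "kwargs": {
  "claw": [0,0,0,0,0,0,0,0],
  "slide": [
    [0,0,-40],
    [-35,33,-40],
    [-70,66,-40],
    [-106,102,-40],
    [-106,102,-40],
    [-106,102,-10],
    [-106,102,32],
    [-106,102,32]
  ],
  "spin": [0,0,0,0,0,0,0,0]
}}

```text
clock: 16.35
tool_pos: [647.2, -6.1, 137.9]
orientation: [-0.004, 0.626, 0.78, -0.003]
contact_force: [-1.1, 0.2, 0.2]
gripper_width: 0.2
finger_force: 0.0
```

```bash
python3 - <<'E'
from h import *
s=manip.get_state();p=s["tool_pos"];print(p,(.976*p[0]+.216*p[1]),(-.216*p[0]+.976*p[1]),s["contact_force"],s["gripper_width"])
f=manip.grab_frame("wrist");cv2.imwrite("pics/w10.png",f)
ux=np.array([.976,.216]);uy=np.array([-.216,.976])
def P(x,y,z): q=x*ux+y*uy; return [q[0],q[1],z]
print(proj("wrist",P(583,-81.5,152)),proj("wrist",P(594.5,-146.5,152)))
r=manip.cut_out("lever_end","wrist");print([(x["p"],np.round(x["extent"])) for x in r[:2]])
g=f.max(2)[100:280:4,150:330:3]
for i,r in enumerate(g): print(100+4*i,"".join("#" if v<35 else "+" if v<70 else "." for v in r))
E
```

```text
[647.22640372  -6.07212371 137.87331208] 630.3813913117497 -145.72729594288262 [-1.13954365  0.21506383  0.16252923] 0.16152880408209688
[211.38339153 129.68033327] [246.62074779 259.00580472]
[(0.55, array([218., 182.,  65., 168.])), (0.4, array([171., 141., 338., 277.]))]
100 ...................+######+.................................
104 .................+##########+...............................
108 ...............+##############+.............................
112 ..............######++#########+............................
116 .............+########++########+...........................
120 ............+####....+#++########...........................
124 ............+###.......##########+..........................
128 ............+##+.......+#########+..........................
132 ............+##+.......+#########+..........................
136 .............###.......##########...........................
140 ..............###.....+#########+...........................
144 ..............+#################............................
148 ................##############+..........
[... 1399 characters left out ...]
...........+########+..........................#+#
240 .....................+########+..........................#+#
244 ......................########+..........................#+#
248 ......................##################+++++##########+.#+#
252 .....................##################################+.#+#
256 ....................###################################+.#+#
260 ....................###################################+.#+#
264 ....................###################################+.#+#
268 ....................###################################..#+#
272 ...................+###################################..#+#
276 ++++++++++++....+++####################################..+++
```

```bash
python3 - <<'E'
from h import *
for uv in((219,127),(222,164),(223.5,190),(225.5,216),(227,240)):
    p=atz("wrist",uv,150);print((.976*p[0]+.216*p[1]).round(1),(-.216*p[0]+.976*p[1]).round(1))
E
```

```text
586.5 -80.9
586.4 -98.3
585.9 -111.2
585.7 -124.8
585.3 -138.0
```

```bash
python3 - <<'E'
import cv2,numpy as np
g=cv2.imread("pics/wrist0.png").max(2)
for v in range(190,280,6):
    r=np.nonzero(g[v,260:325]<40)[0]+260; print(v,r.min() if len(r) else 0,r.max() if len(r) else 0,len(r))
from h import *
# w0 camera pose
import types
P0=dict(manip.camera_params("wrist"))
R0=rot([-5.28651569e-04,7.07127440e-01,7.07085669e-01,-6.00585866e-04])
s=manip.get_state();T=rot(s["orientation"]);C=rot(P0["orientation"]);off=T.T@(np.array(P0["eye"])-s["tool_pos"])
eye=np.array([624.5,0,225.9])+R0@off;RC=R0@T.T@C;print(eye)
for uv in((293,235),(298,255),(303,272)):
    u=cv2.undistortPoints(np.array([[uv]],float),np.array(P0["K"]),np.array(P0["D"]))[0,0];d=RC@[u[0],-u[1],-1];p=eye+d*(150-eye[2])/d[2];print((.976*p[0]+.216*p[1]).round(1),(-.216*p[0]+.976*p[1]).round(1))
E
```

```text
190 0 0 0
196 276 299 24
202 273 302 30
208 272 303 21
214 273 301 14
220 276 297 15
226 285 298 14
232 287 300 14
238 289 302 14
244 290 304 15
250 292 306 15
256 294 307 14
262 294 309 16
268 296 310 15
274 298 314 17
[626.03653771  78.06492408 383.05507812]
581.2 -154.8
580.8 -172.7
581.1 -188.7
```

Emit:
{"fn": "move_arm", "kwargs": {
  "claw": [0,0,0],
  "slide": [
    [0,0,-2],
    [-3,-8,-2],
    [-3,-8,-2]
  ],
  "spin": [0,0,0]
}}

```text
clock: 16.75
tool_pos: [644.3, -11.4, 146.9]
orientation: [0.001, 0.626, 0.78, 0.0]
contact_force: [-0.3, 0.1, -0.4]
gripper_width: 0.4
finger_force: 0.0
```

Emit:
{"fn": "move_arm", "kwargs": {
  "claw": [0,0,0,0,0,0,0],
  "slide": [
    [0,-11.5,1],
    [-1.5,-20,1],
    [-2.5,-29,1],
    [-2,-37,1],
    [-1,-46,1],
    [2.5,-53.5,1],
    [6,-61,1]
  ],
  "spin": [0,0,0,0,0,0,0]
}}

```text
clock: 17.45
tool_pos: [583.5, -18.1, 144.6]
orientation: [0.001, 0.626, 0.78, 0.0]
contact_force: [3.7, 0.1, 4.1]
gripper_width: 0.5
finger_force: 2.8
```

Emit:
{"fn": "move_arm", "kwargs": {
  "claw": [0,0,0,0],
  "slide": [
    [4,-4.5,0],
    [7.7,-9,0],
    [13.6,-13.7,0],
    [13.6,-13.7,0]
  ],
  "spin": [0,0,0,0]
}}

```text
clock: 17.85
tool_pos: [566.9, -7.0, 144.3]
orientation: [0.0, 0.626, 0.78, 0.0]
contact_force: [2.8, -0.5, 3.6]
gripper_width: 0.5
finger_force: 2.0
```

Emit:
{"fn": "move_arm", "kwargs": {
  "claw": [0,0,0,0],
  "slide": [
    [2.5,-1.5,0],
    [4.3,-2.9,0],
    [6.5,-4.2,0],
    [8.2,-5.3,0]
  ],
  "spin": [0,0,0,0]
}}

```text
clock: 18.25
tool_pos: [561.3, -1.4, 144.4]
orientation: [0.001, 0.626, 0.78, 0.0]
contact_force: [5.9, -3.8, 3.7]
gripper_width: 0.2
finger_force: 3.8
```

Emit:
{"fn": "move_arm", "kwargs": {
  "claw": [0,0,0],
  "slide": [
    [2,-1,0],
    [4,-2,0],
    [4,-2,0]
  ],
  "spin": [0,0,0]
}}

```text
clock: 18.55
tool_pos: [559.9, 0.2, 144.8]
orientation: [0.003, 0.627, 0.779, 0.0]
contact_force: [11.1, -8.7, 2.8]
gripper_width: 0.4
finger_force: 6.6
```

Emit:
{"fn": "move_arm", "kwargs": {
  "claw": [0,0,0],
  "slide": [
    [1.5,-1,0],
    [3,-2,0],
    [3,-2,0]
  ],
  "spin": [0,0,0]
}}

```text
clock: 18.85
tool_pos: [559.5, 1.0, 145.4]
orientation: [0.005, 0.627, 0.779, 0.001]
contact_force: [15.9, -12.8, 2.0]
gripper_width: 0.4
finger_force: 9.6
```

Emit:
{"fn": "move_arm", "kwargs": {
  "claw": [0,0,0,0,0,0,0,0],
  "slide": [
    [-12,12,0],
    [-20,22,0],
    [-20,22,-40],
    [-20,22,-80],
    [-5,0,-80],
    [40,0,-80],
    [60,0,-80],
    [60,0,-80]
  ],
  "spin": [0,0,0,0,0,0,0,0]
}}

```text
clock: 19.65
tool_pos: [540.1, 68.3, 223.5]
orientation: [-0.002, 0.624, 0.782, -0.0]
contact_force: [0.3, -1.5, 0.3]
gripper_width: 0.4
finger_force: 0.0
```

```bash
python3 - <<'E'
from h import *
s=manip.get_state();p=s["tool_pos"];print(p,s["contact_force"],s["clock"])
f=manip.grab_frame("wrist");cv2.imwrite("pics/w11.png",f)
fs=manip.grab_frame("scene");cv2.imwrite("pics/scene11.png",fs)
fd=manip.grab_frame("side");cv2.imwrite("pics/side11.png",fd)
ux=np.array([.976,.216]);uy=np.array([-.216,.976])
def P(x,y,z): q=x*ux+y*uy; return [q[0],q[1],z]
for ph in (55,60,65,70):
    q=P(586-66*np.sin(np.radians(ph)),-81-66*np.cos(np.radians(ph)),152)
    print(ph,[proj(c,q).round(1).tolist() for c in("wrist","scene","side")])
print("axis",[proj(c,P(586,-81,152)).round(1).tolist() for c in("wrist","scene","side")])
for c,I,(x0,x1,y0,y1) in(("scene",fs,(318,350,150,186)),("side",fd,(250,295,155,205))):
    g=I.max(2)[y0:y1,x0:x1];print(c)
    for r in range(g.shape[0]): print(y0+r,"".join("#" if v<45 else "+" if v<80 else "." for v in g[r]))
for y in (0,):
  g=cv2.cvtColor(f,cv2.COLOR_BGR2GRAY).astype(int)
  for x in (575,615):
    print([(int(y),int(g[int(round(v)),int(round(u))])) for y in np.arange(24,56) for u,v in [proj("wrist",P(x,y,132))] if 0<=v<399.4 and 0<=u<639.4])
E
```

```text
[540.08100079  68.3102444  223.48535729] [ 0.27546746 -1.48291687  0.32916826] 19.65
55 [[309.5, 280.1], [332.0, 173.9], [293.2, 174.3]]
60 [[305.6, 274.8], [329.6, 173.7], [294.0, 175.8]]
65 [[302.2, 269.2], [327.2, 173.4], [294.6, 177.4]]
70 [[299.3, 263.3], [324.8, 173.0], [295.0, 179.1]]
axis [[378.2, 237.5], [333.8, 158.1], [264.2, 182.4]]
scene
150 ................................
151 ................................
152 ................................
153 ................................
154 ................................
155 ................................
156 ................................
157 ................................
158 .................++.............
159 ...........+++.++++.............
160 ...........+##+###+.............
161 ..........++######+.............
162 ..........+#######+.............
163 ..........+#######+.............
164 ..........+#######+.............
165 ..........++#####+..............
166 ..........+####++...............
167 ..........+###+.................
168 .........++###+.................
169 .........++##+..................
170 ...
[... 3075 characters left out ...]
.............+
[(24, 156), (25, 201), (26, 206), (27, 202), (28, 203), (29, 208), (30, 220), (31, 226), (32, 214), (33, 173), (34, 116), (35, 79), (36, 86), (37, 93), (38, 90), (39, 67), (40, 56), (41, 73), (42, 94), (43, 111), (44, 139), (45, 152), (46, 163), (47, 163), (48, 163), (49, 164), (50, 164), (51, 165), (52, 166), (53, 167), (54, 167), (55, 168)]
[(24, 180), (25, 201), (26, 199), (27, 196), (28, 199), (29, 204), (30, 213), (31, 213), (32, 209), (33, 148), (34, 102), (35, 79), (36, 74), (37, 78), (38, 66), (39, 51), (40, 53), (41, 68), (42, 106), (43, 121), (44, 145), (45, 154), (46, 157), (47, 157), (48, 149), (49, 119), (50, 102), (51, 73), (52, 74), (53, 69), (54, 52), (55, 32)]
```

```bash
python3 -c "
from plant import manip
print(manip.job_done())"
```

```text
the job is handed in; nothing more can be done
None
```

I turned the handwheel until the case pressed the pad in about 6–6.5 mm of its 14 mm (measured from pictures), then swung the clamp lever clockwise until it would go no further; I touched nothing else round about, and handed the job in at about 20 s.

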